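# Deburr the inlet bore of a gas sampling manifold

## Robot

A 6-joint arm with a two-finger parallel gripper is mounted at the origin on the work surface. World frame = base frame: x ahead of the robot, y to its left, z up, the work surface at z = 0. Lengths are in mm, angles in rad, forces in N, time in s.
With the tool pointing down it reaches from about 400 to 925 mm from the base axis. Payload 12.5 kg.
Tool frame: the origin (TCP) lies on the mounting face of the last link; the fingertips stand 190 mm ahead of it and the grasp point (between the pads) lies 171 mm ahead of it; z points along the fingers, y is the line along which they close (so a half turn about z gives the same grasp; the last joint's range is limited). The gripper opens to 95 mm and grips with 3 to 60 N. Pads are 20 mm wide; open, the fingers measure 119 mm over their backs; the gripper's body (75 mm by 180 mm) begins 59 mm behind the grasp point.
Start: joints at [1.141, 0.491, 1.559, -0, 1.092, -0.106], TCP at [198.833, 592.529, 404.761] pointing down, gripper open.
Joint ranges: [-3.1, 3.1], [-0.84, 2.19], [0.05, 2.79], [-1.13, 4.28], [0.06, 2.93], [-2.69, 2.69]. Speed limits (rad/s): [2.22, 2.22, 2.79, 3.14, 3.14, 3.14].

## Interface

Orientations are given as [roll, pitch, yaw] about the fixed x, y, z axes, in that order (R = Rz(yaw) Ry(pitch) Rx(roll)).
In Python, from cell import * gives the robot as it stands.
- The arm moves only by the tool arm_command, never from a script. Its argument "rows" is a list that holds one entry, the list of rows, each a list of 7 numbers: the shift along the tool's x, y, z normalised to -1 to 1, where 1 is 0.15 m, then the turn, a rotation vector about the tool's x, y, z normalised to -1 to 1, where 1 is 360 degrees, then the opening, from -1 (shut) to 1 (fully open). A call has 1 to 10 rows; each row is the pose to reach, as a shift and turn from the pose commanded when the call began, along the tool's axes at that moment, turning the shorter way round; what a row does not reach only later rows make up. A row lasts 1/12 s, in which the tool goes at most 41.7 mm and 7.16 degrees, less where a joint would pass 70% of its speed; a pose out of reach is approached as far as the arm can. A call with a number of a shift or a turn outside -1 to 1 is refused whole. A call with a gripper value outside its range is refused whole. The fingers move at their own pace and stop on an object; the grip force is fixed at half the most. Time passes only in rows, so rows that repeat a pose let the fingers close. It gives the time, the measured TCP pose, the force, the opening and the grip force at its end, in the units of the state.
- state(): the state, without advancing time (a new reading comes with each control period).
- read_camera(name): name is "side" or "top" or "wrist"; returns (picture, depth): 384x512x3 uint8, red, green, blue; 384x512 float32, mm along the optical axis (not along the pixel's ray), 0 where there is no reading.
- get_calibration(name): a dict with "camera_matrix" (3x3 intrinsics, pixels), "position" and "orientation" of the camera in the world; the wrist camera has in their place "hand_eye" (4x4, takes a point from camera to tool coordinates, whose origin is the TCP and whose axes are the flange's). Camera axes: x right, y up, looking along -z (the intrinsics and any distortion apply to the point x, -y, -z); pixel columns grow to the right and rows downward; lengths in mm; the calibration is good to about 2 mm. A picture is of the moment at which its call begins: read the wrist's pose just before it. get_calibration takes no time and is no camera call.
- job_done(): hands the job in; it is judged then, once.
The state is a dict: "t": time; "joints": joint angles; "qvel": joint speeds; "tau": joint torques, N m; "eef_pos": TCP position; "tcp_rot": TCP orientation; "ft_force": force on the tool from outside, world axes, zero at the start; "moment": the same for the moment, N m; "opening": opening from 0.0 (shut) to 1.0 (fully open); "grip_force": force on a finger pad.
Only numpy, scipy, OpenCV 4.12 (cv2) and the standard library are available. Lean on these libraries where they do the work, as an engineer would, in place of code of your own. Each camera call takes 0.05 s, during which the arm holds its last target. There are 200 camera calls.

## Task

The inlet pipe of the sampling manifold still has a raw inner edge. Slide its dust shutter fully open to the stop, take the square-handled deburring tool from the stand and, with the cone pressed gently into the bore's mouth so that its spring gives, run it on the inner edge in a full clockwise circle (seen from above), keeping contact, starting and finishing on the side towards the opened shutter. Then put the tool back in its empty pocket, fully down and upright, slide the shutter fully closed again, and leave everything else where it is.

Things in the scene. Friction and masses are not known exactly. Their poses are not given: they have to be found in the camera images.
- manifold: aluminium block fixed to the bench; origin on the bench under the bore's axis, z up; it spans x -50 to 100, y -60 to 130 mm, deck 45 mm high. An upright steel pipe (outer diameter 60, bore 44 mm, 25 mm tall) stands on the deck at x = y = 0, its rim 70 mm up. Two dark rails (6 mm thick, to 80 mm up) run along y at x = -37 and 37 mm; a cross bar at y = 105 mm, 77 mm up, is the end stop.
- bore_rim (a point): centre of the pipe's mouth, in the plane of its rim, 70 mm above the bench; axes parallel to the manifold's. The side towards the opened shutter is its +y; clockwise from above then goes to +x, -y, -x and back to +y.
- shutter (a joint): travel (m) of the flat steel dust shutter (64 x 64 x 4 mm, 2 mm above the pipe's rim): 0 = closed over the bore, 0.070 = fully open against its stop, sliding along the manifold's +y. Friction about 2.5 N; it stays where it is left.
- shutter_knob (a point): point to grip on the shutter's black square knob, 20 x 20 mm in plan, sides parallel to the manifold's axes, 32 mm tall; the point is on the knob's axis, 4 mm below its top and 28 mm above the plate (104 mm above the bench). It moves with the shutter; fingers may close along either axis.
- stand: wooden stand, fixed, 80 (x) by 180 (y) by 60 mm high, with two round vertical pockets 27 mm across, right through, at y = -50 and +50 mm on its long axis. The origin is the centre of its underside.
- stand_hole0 (a point): mouth of the pocket at the stand's -y end, centre, in the stand's top face; z up.
- stand_hole1 (a point): mouth of the pocket at the stand's +y end, centre, in the stand's top face; z up.
- deburrer: deburring tool, 0.15 to 0.25 kg, loose, upright in either pocket. Origin: on its axis, underside of the collar (disc 40 mm across, 5 thick, resting on the stand); z up the handle. Aluminium handle 22 x 22 mm, sides along its x and y, z = 5 to 85 mm. Below: sleeve 22 across to z = -20, stem 10 across, steel cone apex down, 45 degree flank, from 3 mm across at z = -46 to 22 across at z = -36.5.
- blade_tip (a point): the tip of the cone, on the tool's axis, 46 mm below the collar's underside when the spring is free; axes parallel to the tool's. When the cone's flank bears on the bore's edge midway, the tip is about 16 mm from the bore's axis and 4 to 5 mm below the rim (bearing anywhere on the flank will do).
- blade (a joint): how far (m) the cone is pushed up into the sleeve against its spring: 0 = free, 0.010 = bottomed. Spring about 1.2 N at 0 rising 0.4 N per mm. Work with roughly 2 to 7 mm.
- scraper: another tool, with a black ball handle (36 mm across, top 63 mm above its origin, 123 mm above the bench) and the same collar, in the other pocket; not needed. Origin at its collar's underside.
- coupling: brass ring fitting, 28 mm across, 22 mm high, on the manifold's deck; leave it. Origin under its centre.
- meter: grey instrument, 70 x 50 x 30 mm, beyond the stand; leave it.
- spanner: steel spanner lying at the back; leave it.
- driver: screwdriver lying at the right of the manifold; leave it.
- spray: spray can 60 mm across, 170 mm tall, at the back; leave it.
- fitjar: jar 60 mm across, 70 mm tall, at the back; leave it.
- elbow: brass elbow fitting in a black tray at the left; leave it.
There are look-alikes about, which are no part of the job. Leave any blue or purple look-alike of the deburrer alone.

How it is judged:
By the outcome, as a careful person would: the job done as asked, in the order asked, and still so for the second after the job is handed in, with the robot touching nothing.
It also fails if it takes over 72 s, if anything falls off the work surface, if the arm or the gripper's body presses on something with over 40 N, if the wrist force passes 120 N, or if a joint passes its speed limit or range.

## Working session

There is one attempt and no reset: what is moved stays moved. The work goes in short steps, Python scripts to look and compute and a tool call to move; the robot and the scene stay as the last step left them, time stands still between calls to the robot, and variables do not carry over. Pictures are saved under pics/ and viewed, at most 10 in all, crops included, and the job is handed in when it is done.

Besides the shell and the picture viewer there is one more tool, called after "Request:" as a command line: name --argument value ..., lists and objects as JSON in quotes. arm_command: Moves the arm, as the interface text tells. Its arguments: {"type":"object","properties":{"rows":{"type":"array","items":{"type":"array","items":{"type":"array","items":{"type":"number","minimum":-1,"maximum":1}}}}},"required":["rows"]}

```bash
mkdir -p pics; python3 - <<'E'
from cell import *
import cv2,numpy as np,pickle
s=state();print(s)
for n in("top","side"):
    c=get_calibration(n);print(n,c)
    p,d=read_camera(n);cv2.imwrite(f"pics/{n}0.png",p[:,:,::-1]);np.save(n+"0.npy",d)
    cv2.imwrite(f"pics/{n}0big.png",cv2.resize(p[:,:,::-1],(800,600),interpolation=cv2.INTER_CUBIC))
print(get_calibration("wrist"))
E
```

```text
{'t': 0.0, 'joints': array([ 1.14141525e+00,  4.91544001e-01,  1.55948609e+00, -1.60685093e-05,
        1.09171673e+00, -1.05608957e-01]), 'qvel': array([ 0.00053682, -0.00017751,  0.00110656,  0.00207865,  0.00023482,
        0.00131762]), 'tau': array([-2.12309329e-03, -6.12627983e+01, -2.58181626e+01,  6.92236936e-02,
        4.82160214e-02, -7.57633188e-05]), 'eef_pos': array([198.80495309, 592.48658448, 404.15867854]), 'tcp_rot': array([-3.14044341e+00, -1.07493027e-04,  2.81782789e+00]), 'ft_force': array([-0.68927659, -1.20545393, -0.365654  ]), 'moment': array([-0.01351878, -0.05835378,  0.00619102]), 'grip_force': 0.0, 'opening': 0.9998379318612607}
top {'camera_matrix': array([[391.10259597,   0.        , 250.44619514],
       [  0.        , 391.10259597, 188.92375489],
       [  0.        ,   0.        ,   1.        ]]), 'position': array([ 436.25838518,  -27.00347166, 1163.26675881]), 'orientation': array([ 1.14517863e-01, -2.40540006e-04, -1.58268889e+00])}
side {'camera_matrix': array([[346.53749519,   0.        , 257.35697042],
       [  0.        , 346.53749519, 193.46393145],
       [  0.        ,   0.        ,   1.        ]]), 'position': array([460.11279639, 648.86394457, 912.2721402 ]), 'orientation': array([ 0.68734013, -0.0147088 , -2.94712636])}
{'camera_matrix': array([[316.59539386,   0.        , 260.24568184],
       [  0.        , 316.59539386, 189.83149586],
       [  0.        ,   0.        ,   1.        ]]), 'hand_eye': array([[ 1.38600669e-03,  9.63411838e-01,  2.68021846e-01,
         7.49622215e+01],
       [ 9.99998899e-01, -1.19339922e-03, -8.81533494e-04,
         1.19761418e-01],
       [-5.29422743e-04,  2.68022773e-01, -9.63412431e-01,
         1.94730007e+01],
       [ 0.00000000e+00,  0.00000000e+00,  0.00000000e+00,
         1.00000000e+00]])}
```

View pics/top0big.png

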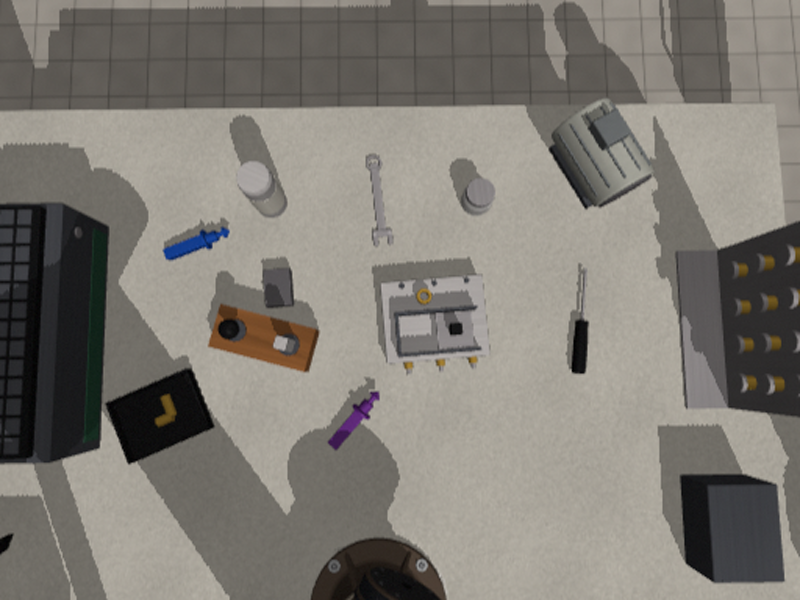

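View pics/side0big.png

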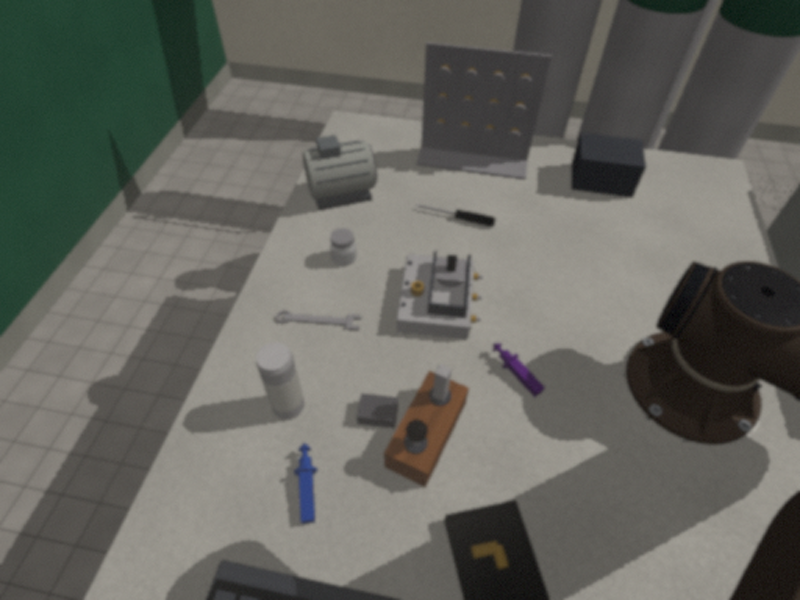

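The top view shows the white square handle upright at big pixel (285,343), in the pocket at the stand's right end. The scraper's black ball is at (231,328), and the loose look-alikes are blue (197,242) and purple (355,420). The knob is at (456,328) and the coupling at (424,296). The square-handled tool in the wooden stand is the only one that fits the description. Next I'll get rough positions.

```bash
cat > h.py <<'E'
from cell import *
import cv2,numpy as np
from scipy.spatial.transform import Rotation as R
def cam(n,s=None):
    c=get_calibration(n);K=c["camera_matrix"]
    if n=="wrist":
        Rt=R.from_euler("xyz",s["tcp_rot"]).as_matrix();H=c["hand_eye"]
        return K,Rt@H[:3,:3],Rt@H[:3,3]+s["eef_pos"]
    return K,R.from_euler("xyz",c["orientation"]).as_matrix(),np.array(c["position"])
def proj(C,P):
    K,Rc,p=C;q=(np.atleast_2d(P)-p)@Rc*[1,-1,-1];q=q@K.T;return q[:,:2]/q[:,2:]
def onz(C,uv,z):
    K,Rc,p=C;uv=np.atleast_2d(uv)
    d=(np.c_[uv,np.ones(len(uv))]@np.linalg.inv(K).T*[1,-1,-1])@Rc.T
    return p+d*((z-p[2])/d[:,2])[:,None]
def target(pos,rpy,s=None,cmd=None):
    """normalised row from commanded/measured pose to world TCP pos, rpy"""
    s=s or state();R0=R.from_euler("xyz",s["tcp_rot"])
    return np.r_[R0.inv().apply(np.array(pos)-s["eef_pos"])/150,(R0.inv()*R.from_euler("xyz",rpy)).as_rotvec()/(2*np.pi)]
E
python3 - <<'E'
from h import *
C=cam("top");k=.64
for n,uv,z in[("knob",(456,328),108),("handle",(285,343),145),("ball",(231,327),115),("coupl",(424,296),67),("stand NW",(222,306),60),("stand NE",(319,332),60),("standSE",(308,372),60),("standSW",(209,346),60),("manNW",(381,283),45),("manNE",(481,275),45),("manSE",(489,354),45),("manSW",(388,362),45)]:
    print(n,onz(C,np.array(uv)*k,z)[0].round())
E
```

```text
knob [ 499. -140.  108.]
handle [475. 149. 145.]
ball [505. 247. 115.]
coupl [560. -88.  67.]
stand NW [547. 278.  60.]
stand NE [498. 103.  60.]
standSE [426. 122.  60.]
standSW [475. 300.  60.]
manNW [588. -10.  45.]
manNE [ 600. -195.   45.]
manSE [ 455. -205.   45.]
manSW [443. -21.  45.]
```

Request:
arm_command --rows '[[[-0.89,-0.64,0,0,0,0,1],[-0.89,-0.64,0,0,0,0,1],[-0.89,-0.64,0,0,0,0,1],[-0.89,-0.64,0,0,0,0,1]]]'

```text
t: 0.43
eef_pos: [295.4, 457.4, 404.4]
tcp_rot: [-3.141, -0.0, 2.819]
ft_force: [0.3, 0.2, -0.0]
opening: 0.997
grip_force: 0.0
```

Request:
arm_command --rows '[[[-0.89,-0.64,0,0,0,0,1],[-0.89,-0.64,0,0,0,0,1],[-0.89,-0.64,0,0,0,0,1],[-0.89,-0.64,0,0,0,0,1]]]'

```text
t: 0.77
eef_pos: [391.7, 323.6, 404.7]
tcp_rot: [-3.141, -0.0, 2.818]
ft_force: [0.3, 0.6, -0.4]
opening: 1.002
grip_force: 0.0
```

Request:
arm_command --rows '[[[-0.89,-0.64,0.1,0,0,0,1],[-0.89,-0.64,0.1,0,0,0,1],[-0.89,-0.64,0.1,0,0,0,1],[-0.89,-0.64,0.1,0,0,0,1],[-0.89,-0.64,0.1,0,0,0,1],[-0.89,-0.64,0.1,0,0,0,1]]]'

```text
t: 1.27
eef_pos: [487.8, 190.4, 389.2]
tcp_rot: [-3.141, -0.001, 2.814]
ft_force: [0.3, -0.3, -0.8]
opening: 1.001
grip_force: 0.0
```

```bash
python3 - <<'E'
from h import *
import pickle
s=state();p,d=read_camera("wrist");pickle.dump((s,p,d),open("w1.pkl","wb"))
print(s["t"],s["eef_pos"],s["tcp_rot"],s["qvel"].round(3),s["joints"].round(2))
cv2.imwrite("pics/w1.png",cv2.resize(p[:,:,::-1],(800,600),interpolation=cv2.INTER_CUBIC))
E
```

```text
1.2667 [487.77381989 190.44648166 389.17413186] [-3.14112980e+00 -9.50353478e-04  2.81415706e+00] [ 0.058 -0.016  0.012  0.006  0.003  0.022] [ 0.25  0.37  1.82  0.    0.95 -1.  ]
```

View pics/w1.png

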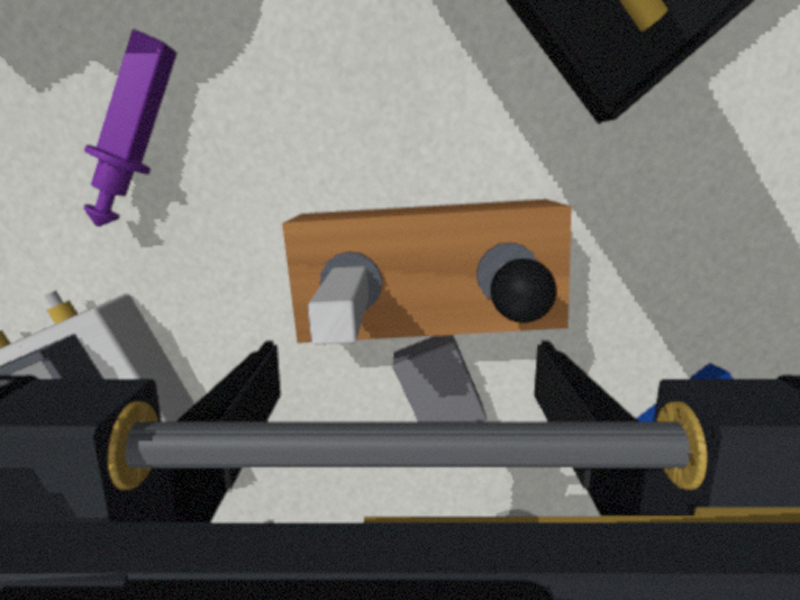

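The handle, seen upright, has its top face at big pixel (333,321) and its collar at (351,280). The black ball is at (524,290), and the purple look-alike lies loose at (130,110). I'll enlarge the handle before measuring it.

```bash
python3 - <<'E'
from h import *
import pickle
s,p,d=pickle.load(open("w1.pkl","rb"))
c=p[120:228,172:292,::-1]
cv2.imwrite("pics/w1c.png",cv2.resize(c,None,fx=5.5,fy=5.5,interpolation=cv2.INTER_CUBIC))
C=cam("wrist",s)
for n,uv,z in[("top",(333,321),145),("collar",(351,280),65),("ball",(524,290),105),("sNW",(284,223),60),("sNE",(571,207),60),("sSE",(568,327),60),("sSW",(298,342),60)]:
    u,v=np.array(uv)*.64
    # depth point
    print(n,onz(C,(u,v),z)[0].round(1), d[int(v),int(u)], "zdepth",round(float(C[2][2]+d[int(v),int(u)]*((np.linalg.inv(C[0])@[u,v,1])*[1,-1,-1]@C[1].T)[2]),1))
E
```

```text
top [476.  157.5 145. ] 236.13292 zdepth 145.3
collar [475.2 157.7  65. ] 273.6947 zdepth 103.6
ball [503.5 253.9 105. ] 255.65714 zdepth 122.5
sNW [428.5 130.   60. ] 307.91794 zdepth 60.8
sNE [476.2 302.   60. ] 305.70667 zdepth 60.4
sSE [552.1 281.6  60. ] 325.69583 zdepth 61.3
sSW [504.7 108.5  60. ] 328.37265 zdepth 61.4
```

View pics/w1c.png

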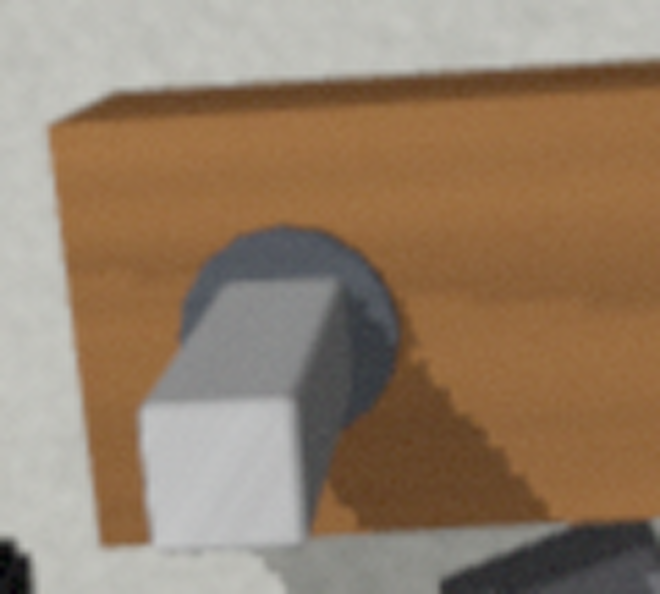

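The crop confirms it: an aluminium square handle on a round collar, standing upright in the stand. Its top-face corners in the crop are (141,408), (294,397), (305,545) and (154,547). Next I'll look at the manifold.

Request:
arm_command --rows '[[[-0.36,-0.935,0,0,0,0,1],[-0.36,-0.935,0,0,0,0,1],[-0.36,-0.935,0,0,0,0,1],[-0.36,-0.935,0,0,0,0,1]]]'

```text
t: 1.65
eef_pos: [492.8, 40.8, 389.9]
tcp_rot: [-3.141, 0.0, 2.819]
ft_force: [0.1, -0.1, 0.6]
opening: 1.001
grip_force: 0.0
```

Request:
arm_command --rows '[[[-0.36,-0.935,0.1,0,0,-0.062,1],[-0.36,-0.935,0.1,0,0,-0.062,1],[-0.36,-0.935,0.1,0,0,-0.062,1],[-0.36,-0.935,0.1,0,0,-0.062,1],[-0.36,-0.935,0.1,0,0,-0.062,1],[-0.36,-0.935,0.1,0,0,-0.062,1]]]'

```text
t: 2.15
eef_pos: [499.9, -108.5, 374.5]
tcp_rot: [3.141, -0.0, -3.078]
ft_force: [-0.0, -0.1, -0.1]
opening: 1.0
grip_force: 0.0
```

```bash
python3 - <<'E'
from h import *
import pickle
s,p,d=pickle.load(open("w1.pkl","rb"))
q=onz(cam("wrist",s),np.array([(141,408),(294,397),(305,545),(154,547)])/5.5+[172,120]-.4,145);print(q.round(1),q.mean(0))
for i in range(4):
    e=q[(i+1)%4]-q[i];print(np.linalg.norm(e),np.degrees(np.arctan2(e[1],e[0])))
s=state();p,d=read_camera("wrist");pickle.dump((s,p,d),open("w2.pkl","wb"))
print(s["t"],s["eef_pos"],s["tcp_rot"],s["joints"].round(2))
cv2.imwrite("pics/w2.png",cv2.resize(p[:,:,::-1],(800,600),interpolation=cv2.INTER_CUBIC))
E
```

```text
[[463.8 149.4 145. ]
 [468.9 169.4 145. ]
 [489.2 163.5 145. ]
 [482.9 143.7 145. ]] [476.19384634 156.51234441 145.        ]
20.669458695393015 75.58254911032449
21.162886999920634 -16.28854775916753
20.769284742510205 -107.87501369691581
19.91326599437515 163.41542193358646
2.15 [ 499.94545379 -108.47493931  374.50660061] [ 3.14112397e+00 -4.68909424e-04 -3.07761984e+00] [-0.34  0.37  1.87  0.    0.9  -1.98]
```

View pics/w2.png

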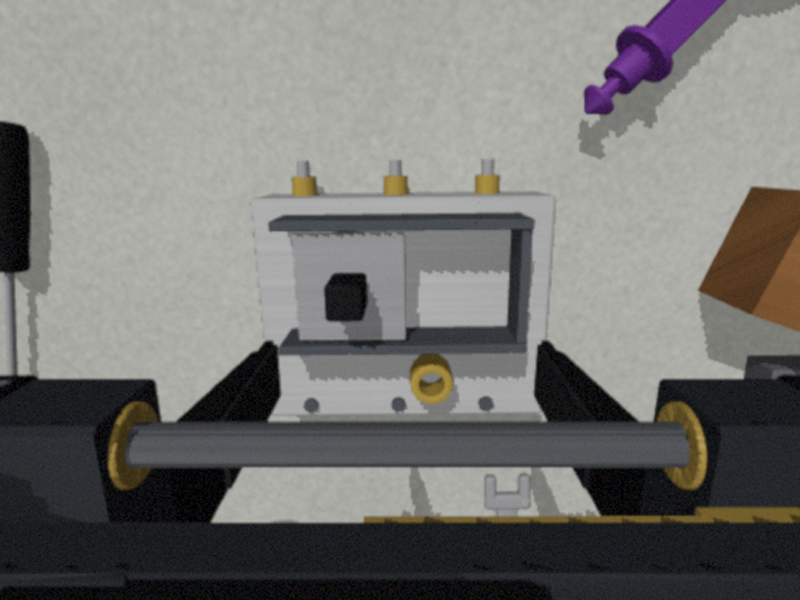

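The manifold is clear. Its deck corners near the robot are at big pixels (253,199) and (553,196), and the shutter plate runs from (291,233) to (405,340). The knob is at (346,297), the cross bar at (520,280) and the coupling at (431,380). An enlarged crop will give better corners.

```bash
python3 - <<'E'
from h import *
import pickle
s,p,d=pickle.load(open("w2.pkl","rb"))
c=p[115:275,155:360,::-1]
c=np.clip(c.astype(float)*1.3+10,0,255).astype(np.uint8)
cv2.imwrite("pics/w2c.png",cv2.resize(c,None,fx=3.7,fy=3.7,interpolation=cv2.INTER_CUBIC))
E
```

```text
(no output)
```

View pics/w2c.png

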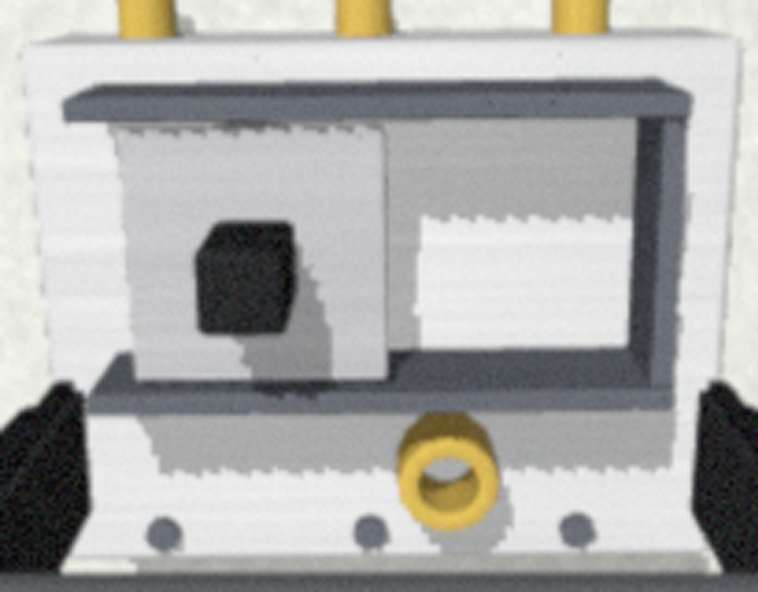

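```bash
python3 - <<'E'
from h import *
import pickle
from scipy.optimize import least_squares
s,p,d=pickle.load(open("w2.pkl","rb"));C=cam("wrist",s)
M=np.array([(-50,-60,45),(-50,130,45),(32,-32,76),(32,32,76),(-10+20,-10,108),(10,10,108)],float)
U=np.array([(24,43),(741,40),(137,381),(386,380),(199,332),(287,334)])/3.7+[155,115]-.4
def W(v,M): return R.from_euler("z",v[2]).apply(M)+[v[0],v[1],0]
f=lambda v:(proj(C,W(v,M))-U).ravel()
r=least_squares(f,[500,-140,.065],x_scale=[1,1,.01],loss="soft_l1");print(r.x,f(r.x).reshape(-1,2).round(1))
# independent: rails' lines and plate
for n,P in[("railN",(-34,20,80)),("railF in",(34,20,80)),("railF out",(40,20,80)),("bar in",(0,102,77)),("pl UL",(-32,-32,76)),("knobUL",(-10,-10,108))]:
    print(n,((proj(C,W(r.x,np.array([P],float)))[0]-[154.6,114.6])*3.7).round())
# depth check of plate/deck
Ki=np.linalg.inv(C[0])
def dp(cu,cv_):
    u,v=cu/3.7+154.6,cv_/3.7+114.6;u,v=round(u),round(v)
    return C[2]+C[1]@((Ki@[u,v,1])*[1,-1,-1])*d[v,u]
for n,c in[("plate",(160,200)),("deck",(520,280)),("knob",(240,290)),("coupl",(480,470))]: print(n,dp(*c).round(1))
# top cam
p,_=read_camera("top");T=cam("top")
print(proj(T,W(r.x,M)).round(1)/.64)
E
```

```text
[ 4.99211903e+02 -1.41770160e+02  7.47569623e-02] [[ 1.5  0. ]
 [ 5.2 -1.1]
 [-0.9 -0.2]
 [ 0.1 -0.5]
 [-0.9  1.3]
 [-0.4  0.6]]
railN [332. 120.]
railF in [338. 392.]
railF out [339. 414.]
bar in [671. 254.]
pl UL [115. 128.]
knobUL [191. 250.]
plate [ 486.6 -164.9   76.9]
deck [508.7 -72.3  45.9]
knob [ 498.1 -141.7  109.3]
coupl [556.9 -80.9  67.1]
[[488.90625 354.53125]
 [385.      363.75   ]
 [471.25    309.6875 ]
 [435.625   312.8125 ]
 [462.34375 321.71875]
 [450.78125 322.8125 ]]
```

Request:
arm_command --rows '[[[0.02,-0.22,0,0,0,-0.0014,1],[0.021,-0.221,0.2,0,0,-0.0014,1],[0.021,-0.221,0.4,0,0,-0.0014,1],[0.021,-0.221,0.56,0,0,-0.0014,0.2],[0.021,-0.221,0.63,0,0,-0.0014,0],[0.021,-0.221,0.663,0,0,-0.0014,-0.2],[0.021,-0.221,0.663,0,0,-0.0014,-0.3],[0.021,-0.221,0.663,0,0,-0.0014,-1],[0.021,-0.221,0.663,0,0,-0.0014,-1],[0.021,-0.221,0.663,0,0,-0.0014,-1]]]'

```text
t: 3.08
eef_pos: [499.3, -141.4, 276.4]
tcp_rot: [-3.141, 0.002, -3.067]
ft_force: [0.8, 0.3, 1.2]
opening: 0.565
grip_force: 0.0
```

Request:
arm_command --rows '[[[0,0,0,0,0,0,-1],[0,0,0,0,0,0,-1],[0,0,0,0,0,0,-1]]]'

```text
t: 3.33
eef_pos: [499.1, -141.5, 275.6]
tcp_rot: [-3.141, 0.001, -3.067]
ft_force: [0.1, 0.6, -0.7]
opening: 0.354
grip_force: 0.0
```

Request:
arm_command --rows '[[[0,0,0,0,0,0,-1],[0,0,0,0,0,0,-1],[0,0,0,0,0,0,-1],[0,0,0,0,0,0,-1]]]'

```text
t: 3.67
eef_pos: [499.1, -141.5, 275.3]
tcp_rot: [3.142, 0.0, -3.067]
ft_force: [-0.2, -0.6, 2.0]
opening: 0.21
grip_force: 30.0
```

Request:
arm_command --rows '[[[0,0.02,0,0,0,0,-1],[0,0.06,0,0,0,0,-1],[0,0.12,0,0,0,0,-1],[0,0.18,0,0,0,0,-1],[0,0.24,0,0,0,0,-1],[0,0.3,0,0,0,0,-1],[0,0.36,0,0,0,0,-1],[0,0.4,0,0,0,0,-1],[0,0.43,0,0,0,0,-1],[0,0.43,0,0,0,0,-1]]]'

```text
t: 4.5
eef_pos: [494.2, -76.1, 275.3]
tcp_rot: [3.141, -0.0, -3.066]
ft_force: [-0.5, 2.3, 2.2]
opening: 0.209
grip_force: 30.0
```

Request:
arm_command --rows '[[[0,0.02,0,0,0,0,-1],[0,0.03,0,0,0,0,-1],[0,0.037,0,0,0,0,-1],[0,0.04,0,0,0,0,-1],[0,0.04,0,0,0,0,-1]]]'

```text
t: 4.92
eef_pos: [494.1, -74.1, 275.3]
tcp_rot: [-3.137, 0.001, -3.066]
ft_force: [-4.6, -37.8, -2.0]
opening: 0.21
grip_force: 30.0
```

Request:
arm_command --rows '[[[0,-0.008,0,0,0,0,-1],[0,-0.008,0,0,0,0,-0.3],[0,-0.008,0,0,0,0,-0.1],[0,-0.008,0,0,0,0,0.1],[0,-0.1,-0.25,0,0,0,1],[0,-0.1,-0.5,0,0,0,1],[0,-0.15,-0.66,0,0,0,1],[0,-0.15,-0.66,0,0,0,1],[0,-0.15,-0.66,0,0,0,1]]]'

```text
t: 5.67
eef_pos: [495.3, -93.5, 375.1]
tcp_rot: [-3.141, 0.002, -3.067]
ft_force: [-0.3, -0.2, 0.4]
opening: 0.715
grip_force: 0.0
```

```bash
python3 - <<'E'
from h import *
import pickle
s=state();p,d=read_camera("wrist");pickle.dump((s,p,d),open("w3.pkl","wb"))
print(s["t"],s["eef_pos"],s["tcp_rot"],s["ft_force"],s["qvel"].round(2))
c=p[115:275,155:360,::-1]
c=np.clip(c.astype(float)*1.3+10,0,255).astype(np.uint8)
cv2.imwrite("pics/w3c.png",cv2.resize(c,None,fx=3.7,fy=3.7,interpolation=cv2.INTER_CUBIC))
E
```

```text
5.6667 [495.34491546 -93.54630599 375.14428821] [-3.14101530e+00  2.20785329e-03 -3.06719290e+00] [-0.32658684 -0.18692591  0.35248542] [ 0.01  0.04  0.04 -0.   -0.02  0.  ]
```

View pics/w3c.png

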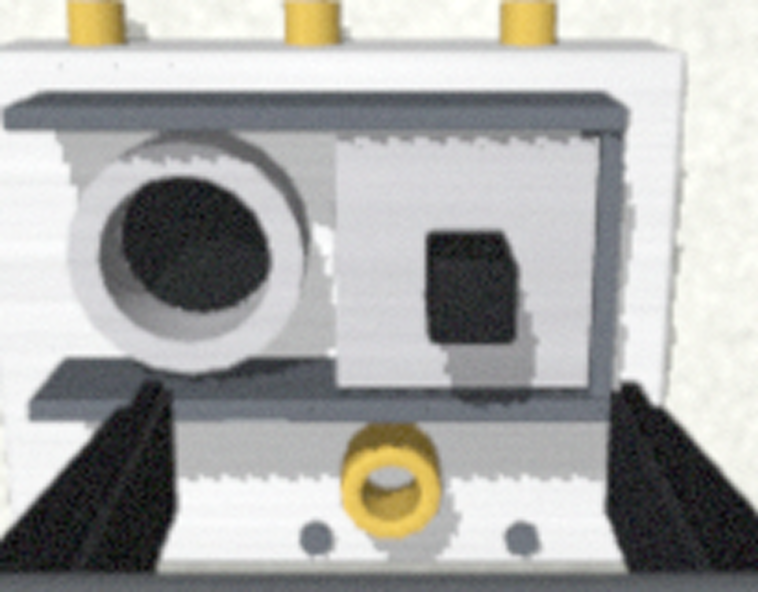

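The bore is now open. Rim outer edges in the crop are left 68, right 302 and bottom 373. Bore edges are left 99, right 272, top 177 and bottom 349. The shutter plate lies against the cross bar (588/590). Next I'll fit the bore centre and the tool moves.

```bash
python3 - <<'E'
from h import *
import pickle
from scipy.optimize import least_squares
s,p,d=pickle.load(open("w3.pkl","rb"));C=cam("wrist",s)
a=np.linspace(0,2*np.pi,721)
def circ(x,y,r,z=70): return (proj(C,np.c_[x+r*np.cos(a),y+r*np.sin(a),0*a+z])-[154.6,114.6])*3.7
def f(v):
    o=circ(*v,30);i=circ(*v,22)
    return np.array([o[:,0].min()-68,o[:,0].max()-302,o[:,1].max()-373,i[:,0].min()-99,i[:,0].max()-272,i[:,1].min()-177,i[:,1].max()-349])
r=least_squares(f,[499,-141]);print(r.x,f(r.x).round(1))
v=r.x;y=.0748
W=lambda M:R.from_euler("z",y).apply(M)+[v[0],v[1],0]
for n,P in[("knobLL top",(10,60,108)),("knobLR",(10,80,108)),("plLL",(32,38,76)),("plLR",(32,102,76)),("railNin",(-34,60,80)),("railFout",(40,60,80)),("deckUR",(-50,130,45))]:
    print(n,((proj(C,W(np.array([P],float)))[0]-[154.6,114.6])*3.7).round())
E
```

```text
[ 500.65243829 -145.15619479] [-1.9  2.3  2.4 -1.   0.6  0.6 -2.8]
knobLL top [427. 351.]
knobLR [517. 351.]
plLL [336. 391.]
plLR [588. 391.]
railNin [426. 136.]
railFout [423. 427.]
deckUR [690.  54.]
```

```bash
cat >> h.py <<'E'
def cloud(C,d):
    v,u=np.mgrid[:384,:512];r=np.stack([u,v,1+0*u],-1)@np.linalg.inv(C[0]).T*[1,-1,-1]
    return C[2]+(r*d[...,None])@C[1].T
def top(C,d,z0,z1,c,rad,z):
    P=cloud(C,d);m=(P[...,2]>z0)&(P[...,2]<z1)&(np.hypot(P[...,0]-c[0],P[...,1]-c[1])<rad)
    v,u=np.nonzero(m);return onz(C,np.c_[u,v],z)[:,:2],P[m][:,2]
E
python3 - <<'E'
from h import *
import pickle
from scipy.optimize import least_squares
for f,n,a in[("w3","rim",(67.5,73,(500,-145),34,70)),("w3","knob",(106,112,(495,-75),25,108)),("w2","knob0",(106,112,(499,-142),25,108)),("w1","handle",(142,148,(476,157),25,145))]:
    s,p,d=pickle.load(open(f+".pkl","rb"));q,z=top(cam("wrist",s),d,*a)
    print(n,len(q),np.median(z),z.std(),"mean",q.mean(0),"rect",cv2.minAreaRect(q.astype(np.float32)))
    if n=="rim":
        print(cv2.minEnclosingCircle(q.astype(np.float32)))
        r=np.hypot(*(q-q.mean(0)).T);print(r.min(),r.max())
        g=lambda v:np.array([np.tanh((x-30)/.5)*1 for x in [0]])
        # outer boundary by angle
        A=np.arctan2(*(q-q.mean(0)).T[::-1]);b=np.digitize(A,np.linspace(-np.pi,np.pi,37))
        for name,fn in(("out",max),("in",min)):
            e=np.array([q[b==k][getattr(np,"arg"+fn.__name__)(r[b==k])] for k in range(1,37) if (b==k).any()])
            sol=least_squares(lambda v:np.hypot(*(e-v[:2]).T)-v[2],[500,-145,26],loss="soft_l1").x;print(name,len(e),sol)
E
```

```text
rim 1548 70.43366310648167 0.8158996246282403 mean [ 499.25629638 -145.3177445 ] rect ((499.08502197265625, -145.14173889160156), (58.684654235839844, 59.99544906616211), 49.998966217041016)
((501.8141784667969, -144.46798706054688), 32.94937515258789)
20.61659812807742 35.61389261582754
out 36 [ 499.43401079 -145.0195949    29.96200081]
in 36 [ 498.92646875 -144.78298682   21.6126983 ]
knob 560 108.30385963757222 0.7336777131510218 mean [493.5405243  -75.48082278] rect ((493.4623718261719, -75.40147399902344), (19.74945831298828, 18.947032928466797), 4.868339538574219)
knob0 556 108.31891804369768 0.7382268153086153 mean [ 498.5263202  -141.23210278] rect ((498.96038818359375, -141.15060424804688), (19.459415435791016, 19.769920349121094), 3.7304465770721436)
handle 823 145.3005784177158 0.861369668113685 mean [475.73823845 157.16328812] rect ((475.8414611816406, 157.08847045898438), (22.079757690429688, 22.27322769165039), 73.6280746459961)
```

Request:
arm_command --rows '[[[0,0.84,0,0,0,0,1],[0,0.84,0,0,0,0,1],[0,0.84,0,0,0,0,1]]]'

```text
t: 5.97
eef_pos: [485.6, 32.3, 372.7]
tcp_rot: [3.141, -0.003, -3.069]
ft_force: [0.0, 0.8, -0.1]
opening: 0.957
grip_force: 0.0
```

Request:
arm_command --rows '[[[0.005,0.836,0,0,0,0.0575,1],[0.005,0.836,0,0,0,0.0575,1],[0.005,0.836,0,0,0,0.0575,1],[0.005,0.836,0,0,0,0.0575,1],[0.005,0.836,0,0,0,0.0575,0.5],[0.005,0.836,0,0,0,0.0575,0.2],[0.005,0.836,0,0,0,0.0575,0.2]]]'

```text
t: 6.55
eef_pos: [476.0, 155.6, 373.4]
tcp_rot: [-3.141, -0.002, 2.856]
ft_force: [-0.8, -0.6, 0.4]
opening: 0.843
grip_force: 0.0
```

```bash
python3 - <<'E'
from h import *
s=state();print(s["eef_pos"],s["tcp_rot"],s["opening"]);print(target([475.8,157.1,276],[np.pi,0,2.855],s).round(4))
E
```

```text
[476.03398904 155.62946566 373.35720179] [-3.14075146e+00 -1.58176166e-03  2.85626556e+00] 0.8432247778909471
[ 3.20e-03  9.50e-03  6.49e-01 -1.00e-04 -3.00e-04  2.00e-04]
```

Request:
arm_command --rows '[[[0.003,0.009,0.2,0,0,0,0.2],[0.003,0.009,0.4,0,0,0,0.1],[0.003,0.009,0.55,0,0,0,0],[0.003,0.009,0.62,0,0,0,-0.2],[0.003,0.009,0.65,0,0,0,-0.3],[0.003,0.009,0.65,0,0,0,-1],[0.003,0.009,0.65,0,0,0,-1],[0.003,0.009,0.65,0,0,0,-1],[0.003,0.009,0.65,0,0,0,-1],[0.003,0.009,0.65,0,0,0,-1]]]'

```text
t: 7.38
eef_pos: [476.1, 157.3, 277.6]
tcp_rot: [3.141, 0.001, 2.855]
ft_force: [-0.2, -2.2, 4.8]
opening: 0.23
grip_force: 30.0
```

Request:
arm_command --rows '[[[0,0,0,0,0,0,-1],[0,0,0,0,0,0,-1],[0,0,0,0,0,0,-1],[0,0,0,0,0,0,-1]]]'

```text
t: 7.72
eef_pos: [476.2, 157.3, 277.6]
tcp_rot: [3.141, 0.001, 2.855]
ft_force: [-0.8, -4.2, 7.4]
opening: 0.232
grip_force: 30.0
```

```bash
python3 - <<'E'
from h import *
s=state();print(s["eef_pos"],s["tcp_rot"],s["opening"],s["grip_force"],s["ft_force"]);
E
```

```text
[476.16190278 157.3157365  277.60512543] [3.14117010e+00 1.42764208e-03 2.85516490e+00] 0.23190879974167264 29.996026754379272 [-0.75970778 -4.15217437  7.4419769 ]
```

Request:
arm_command --rows '[[[0,0,-0.1,0,0,0,-1],[0,0,-0.25,0,0,0,-1],[0,0,-0.45,0,0,0,-1],[0,0,-0.62,0,0,0,-1],[0,0,-0.73,0,0,0,-1],[0,0,-0.73,0,0,0,-1],[0,0,-0.73,0,0,0,-1]]]'

```text
t: 8.3
eef_pos: [475.7, 157.5, 386.6]
tcp_rot: [3.141, 0.001, 2.855]
ft_force: [0.6, -0.4, -2.6]
opening: 0.23
grip_force: 30.0
```

Request:
arm_command --rows '[[[-0.04,-0.1,0,0,0,0,-1],[-0.12,-0.3,0,0,0,0,-1],[-0.2,-0.52,0,0,0,0,-1],[-0.28,-0.74,0,0,0,0,-1],[-0.34,-0.895,0,0,0,0,-1]]]'

```text
t: 8.72
eef_pos: [486.7, 12.2, 384.6]
tcp_rot: [-3.141, -0.003, 2.855]
ft_force: [0.2, -0.1, -1.1]
opening: 0.231
grip_force: 30.0
```

Request:
arm_command --rows '[[[-0.08,-0.2,0,0,0,0,-1],[-0.16,-0.42,0,0,0,0,-1],[-0.24,-0.64,0,0,0,0,-1],[-0.3,-0.8,0,0,0,0,-1],[-0.34,-0.895,0,0,0,0,-1],[-0.34,-0.895,0,0,0,0,-1],[-0.34,-0.895,0,0,0,0,-1],[-0.34,-0.895,0,0,0,0,-1]]]'

```text
t: 9.38
eef_pos: [497.8, -128.4, 385.2]
tcp_rot: [3.141, -0.002, 2.855]
ft_force: [0.1, 0.4, -1.0]
opening: 0.226
grip_force: 30.0
```

```bash
python3 - <<'E'
from h import *
import pickle
s=state();print(s["eef_pos"],s["tcp_rot"],s["opening"],s["grip_force"],s["ft_force"],s["qvel"].round(3));
print(target([497.95,-129.15,340],[np.pi,0,2.855],s).round(4))
p,d=read_camera("wrist");C=cam("wrist",s);pickle.dump((s,p,d),open("w4.pkl","wb"))
P=cloud(C,d);print("handle top pts:")
q,z=top(C,d,s["eef_pos"][2]-217.6+80,s["eef_pos"][2]-217.6+90,s["eef_pos"],25,s["eef_pos"][2]-217.6+85)
print(len(q),q.mean(0) if len(q) else 0,np.median(z) if len(z) else 0)
cv2.imwrite("pics/w4.png",cv2.resize(p[:,:,::-1],(800,600),interpolation=cv2.INTER_CUBIC))
E
```

```text
[ 497.75386268 -128.3609537   385.22331376] [ 3.14111602e+00 -1.99855486e-03  2.85492634e+00] 0.22644130304645177 29.99704599380493 [ 0.06102268  0.43295068 -1.04060032] [ 0.016 -0.009 -0.004 -0.     0.005 -0.003]
[-3.300e-03 -4.800e-03  3.015e-01  1.000e-04 -3.000e-04 -0.000e+00]
handle top pts:
1447 [ 498.45555589 -128.07078192] 252.58354479412867
```

View pics/w4.png

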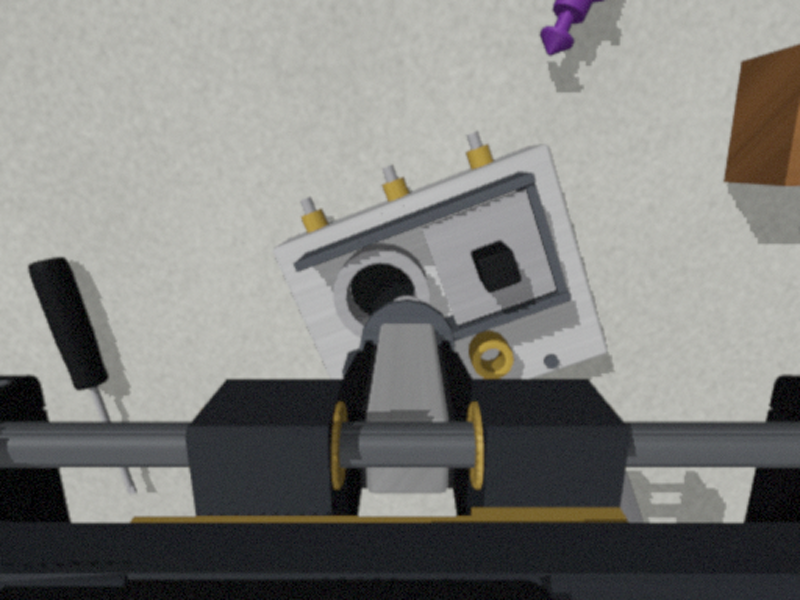

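The wrist view shows the handle held upright between the pads at (405,400), next to the open bore at (382,287). The shutter is still open.

Request:
arm_command --rows '[[[-0.003,-0.006,0.1,0,0,0,-1],[-0.003,-0.006,0.22,0,0,0,-1],[-0.003,-0.006,0.31,0,0,0,-1],[-0.003,-0.006,0.345,0,0,0,-1],[-0.003,-0.006,0.355,0,0,0,-1],[-0.003,-0.006,0.355,0,0,0,-1]]]'

```text
t: 9.93
eef_pos: [498.3, -129.4, 333.1]
tcp_rot: [3.141, -0.0, 2.856]
ft_force: [0.4, 0.6, -2.1]
opening: 0.234
grip_force: 30.0
```

Request:
arm_command --rows '[[[0,0,0.02,0,0,0,-1],[0,0,0.035,0,0,0,-1],[0,0,0.048,0,0,0,-1],[0,0,0.048,0,0,0,-1],[0,0,0.048,0,0,0,-1],[0,0,0.048,0,0,0,-1]]]'

```text
t: 10.43
eef_pos: [498.2, -130.0, 326.1]
tcp_rot: [-3.142, 0.001, 2.855]
ft_force: [-0.1, -1.6, -0.4]
opening: 0.228
grip_force: 30.0
```

```bash
python3 - <<'E'
from h import *
import time
F=[]
for i in range(6):
    s=state();F.append(s["ft_force"]);read_camera("top")
print(s["eef_pos"],s["tcp_rot"],np.mean(F,0),np.std(F,0))
E
```

```text
[ 498.18912177 -129.99788987  325.94955006] [3.14156104e+00 5.34466298e-04 2.85480280e+00] [ 0.79666621 -1.24263972 -0.0081982 ] [0.42150616 0.36652294 0.62450627]
```

Request:
arm_command --rows '[[[0,0,0.008,0,0,0,-1],[0,0,0.015,0,0,0,-1],[0,0,0.015,0,0,0,-1],[0,0,0.015,0,0,0,-1]]]'

```text
t: 11.07
eef_pos: [498.2, -130.0, 323.6]
tcp_rot: [3.142, 0.0, 2.855]
ft_force: [0.6, -1.2, 2.0]
opening: 0.23
grip_force: 30.0
```

```bash
python3 - <<'E'
from h import *
F=[]
for i in range(4):
    s=state();F.append(s["ft_force"]);read_camera("top")
print(s["eef_pos"],np.mean(F,0))
R0=R.from_euler("xyz",[np.pi,0,2.855])
c=lambda a:15.7*np.array([np.cos(a),np.sin(a),0])
for k in range(5):
    a0=np.radians(93.3-90*k)
    print([list((R0.inv().apply(c(a0-np.radians(9*j))-c(a0))/150).round(4)[:2]) for j in range(1,11)])
E
```

```text
[ 498.16992032 -129.96752429  323.63082269] [ 1.22232688 -1.58812586  1.39691041]
[[np.float64(-0.0158), np.float64(0.0043)], [np.float64(-0.0322), np.float64(0.0061)], [np.float64(-0.0486), np.float64(0.0053)], [np.float64(-0.0647), np.float64(0.0019)], [np.float64(-0.08), np.float64(-0.0039)], [np.float64(-0.0943), np.float64(-0.012)], [np.float64(-0.1071), np.float64(-0.0223)], [np.float64(-0.1181), np.float64(-0.0345)], [np.float64(-0.1271), np.float64(-0.0482)], [np.float64(-0.1338), np.float64(-0.0632)]]
[[np.float64(-0.0043), np.float64(-0.0158)], [np.float64(-0.0061), np.float64(-0.0322)], [np.float64(-0.0053), np.float64(-0.0486)], [np.float64(-0.0019), np.float64(-0.0647)], [np.float64(0.0039), np.float64(-0.08)], [np.float64(0.012), np.float64(-0.0943)], [np.float64(0.0223), np.float64(-0.1071)], [np.float64(0.0345), np.float64(-0.1181)], [np.float64(0.0482), np.float64(-0.1271)], [np.float64(0.0632), np.float64(-0.1338)]]
[[np.float64(0.0158), np.float64(-0.0043)], [np.float64(0.0322), np.float64(-0.0061)], [np.float64(0.0486), np.float64(-0.0053)], [np.float64(0.0647), n
[... 427 characters left out ...]
4(0.0647)], [np.float64(-0.0039), np.float64(0.08)], [np.float64(-0.012), np.float64(0.0943)], [np.float64(-0.0223), np.float64(0.1071)], [np.float64(-0.0345), np.float64(0.1181)], [np.float64(-0.0482), np.float64(0.1271)], [np.float64(-0.0632), np.float64(0.1338)]]
[[np.float64(-0.0158), np.float64(0.0043)], [np.float64(-0.0322), np.float64(0.0061)], [np.float64(-0.0486), np.float64(0.0053)], [np.float64(-0.0647), np.float64(0.0019)], [np.float64(-0.08), np.float64(-0.0039)], [np.float64(-0.0943), np.float64(-0.012)], [np.float64(-0.1071), np.float64(-0.0223)], [np.float64(-0.1181), np.float64(-0.0345)], [np.float64(-0.1271), np.float64(-0.0482)], [np.float64(-0.1338), np.float64(-0.0632)]]
```

The axial force is about 3 N, so the spring is compressed roughly 4.5 mm. First quadrant, then a check.

Request:
arm_command --rows '[[[-0.0158,0.0043,0,0,0,0,-1],[-0.0322,0.0061,0,0,0,0,-1],[-0.0486,0.0053,0,0,0,0,-1],[-0.0647,0.0019,0,0,0,0,-1],[-0.08,-0.0039,0,0,0,0,-1],[-0.0943,-0.012,0,0,0,0,-1],[-0.1071,-0.0223,0,0,0,0,-1],[-0.1181,-0.0345,0,0,0,0,-1],[-0.1271,-0.0482,0,0,0,0,-1],[-0.1338,-0.0632,0,0,0,0,-1]]]'

```text
t: 12.1
eef_pos: [514.7, -144.8, 323.5]
tcp_rot: [3.141, -0.0, 2.855]
ft_force: [-3.2, 1.8, 2.1]
opening: 0.233
grip_force: 30.0
```

```bash
python3 - <<'E'
from h import *
F=[]
for i in range(4):
    s=state();F.append(s["ft_force"]);read_camera("top")
print(s["eef_pos"],np.mean(F,0))
E
```

```text
[ 514.72549546 -145.03767779  323.61137305] [-3.36741919 -0.25623923  1.00120498]
```

Request:
arm_command --rows '[[[-0.0043,-0.0158,0,0,0,0,-1],[-0.0061,-0.0322,0,0,0,0,-1],[-0.0053,-0.0486,0,0,0,0,-1],[-0.0019,-0.0647,0,0,0,0,-1],[0.0039,-0.08,0,0,0,0,-1],[0.012,-0.0943,0,0,0,0,-1],[0.0223,-0.1071,0,0,0,0,-1],[0.0345,-0.1181,0,0,0,0,-1],[0.0482,-0.1271,0,0,0,0,-1],[0.0632,-0.1338,0,0,0,0,-1]]]'

```text
t: 13.13
eef_pos: [499.9, -161.5, 323.8]
tcp_rot: [-3.142, 0.001, 2.855]
ft_force: [2.0, 3.7, 1.9]
opening: 0.232
grip_force: 30.0
```

```bash
python3 - <<'E'
from h import *
F=[]
for i in range(4):
    s=state();F.append(s["ft_force"]);read_camera("top")
print(s["eef_pos"],np.mean(F,0))
E
```

```text
[ 499.69499505 -161.37876357  323.61114195] [0.48572022 1.77795272 1.34952531]
```

Request:
arm_command --rows '[[[0.0158,-0.0043,0,0,0,0,-1],[0.0322,-0.0061,0,0,0,0,-1],[0.0486,-0.0053,0,0,0,0,-1],[0.0647,-0.0019,0,0,0,0,-1],[0.08,0.0039,0,0,0,0,-1],[0.0943,0.012,0,0,0,0,-1],[0.1071,0.0223,0,0,0,0,-1],[0.1181,0.0345,0,0,0,0,-1],[0.1271,0.0482,0,0,0,0,-1],[0.1338,0.0632,0,0,0,0,-1]]]'

```text
t: 14.17
eef_pos: [483.3, -146.4, 323.6]
tcp_rot: [-3.141, 0.0, 2.855]
ft_force: [3.4, -2.3, 2.4]
opening: 0.23
grip_force: 30.0
```

```bash
python3 - <<'E'
from h import *
F=[]
for i in range(4):
    s=state();F.append(s["ft_force"]);read_camera("top")
print(s["eef_pos"],np.mean(F,0))
E
```

```text
[ 483.33322759 -146.22177943  323.5240758 ] [ 3.80778374 -0.03053559  1.3788818 ]
```

Request:
arm_command --rows '[[[0.0043,0.0158,0,0,0,0,-1],[0.0061,0.0322,0,0,0,0,-1],[0.0053,0.0486,0,0,0,0,-1],[0.0019,0.0647,0,0,0,0,-1],[-0.0039,0.08,0,0,0,0,-1],[-0.012,0.0943,0,0,0,0,-1],[-0.0223,0.1071,0,0,0,0,-1],[-0.0345,0.1181,0,0,0,0,-1],[-0.0482,0.1271,0,0,0,0,-1],[-0.0632,0.1338,0,0,0,0,-1]]]'

```text
t: 15.2
eef_pos: [498.1, -129.7, 323.4]
tcp_rot: [3.141, -0.001, 2.855]
ft_force: [-2.5, -3.6, 1.8]
opening: 0.229
grip_force: 30.0
```

Request:
arm_command --rows '[[[-0.0158,0.0043,0,0,0,0,-1],[-0.0158,0.0043,0,0,0,0,-1],[-0.0158,0.0043,0,0,0,0,-1]]]'

```text
t: 15.45
eef_pos: [500.8, -129.9, 323.5]
tcp_rot: [3.141, 0.0, 2.855]
ft_force: [0.0, -1.8, 1.3]
opening: 0.232
grip_force: 30.0
```

```bash
python3 - <<'E'
from h import *
F=[]
for i in range(4):
    s=state();F.append(s["ft_force"]);read_camera("top")
print(s["t"],s["eef_pos"],np.mean(F,0))
E
```

```text
15.6 [ 500.68064145 -129.96655415  323.65450569] [ 0.3602066  -2.22812847  1.51991704]
```

Request:
arm_command --rows '[[[0,0,-0.05,0,0,0,-1],[0,0,-0.2,0,0,0,-1],[0,0,-0.36,0,0,0,-1],[0,0,-0.42,0,0,0,-1],[0,0,-0.42,0,0,0,-1]]]'

```text
t: 16.07
eef_pos: [500.5, -129.8, 388.4]
tcp_rot: [3.142, 0.003, 2.855]
ft_force: [0.1, -0.1, -2.4]
opening: 0.229
grip_force: 30.0
```

Request:
arm_command --rows '[[[0.04,0.1,0,0,0,0,-1],[0.12,0.3,0,0,0,0,-1],[0.2,0.52,0,0,0,0,-1],[0.28,0.74,0,0,0,0,-1],[0.348,0.893,0,0,0,0,-1]]]'

```text
t: 16.48
eef_pos: [487.7, 15.4, 385.3]
tcp_rot: [3.141, -0.002, 2.855]
ft_force: [-0.4, -0.5, -2.4]
opening: 0.231
grip_force: 30.0
```

Request:
arm_command --rows '[[[0.08,0.2,0,0,0,0,-1],[0.16,0.42,0,0,0,0,-1],[0.24,0.64,0,0,0,0,-1],[0.3,0.8,0,0,0,0,-1],[0.348,0.893,0,0,0,0,-1],[0.348,0.893,0,0,0,0,-1],[0.348,0.893,0,0,0,0,-1],[0.348,0.893,0,0,0,0,-1]]]'

```text
t: 17.15
eef_pos: [476.1, 156.0, 385.8]
tcp_rot: [-3.141, -0.001, 2.855]
ft_force: [1.0, -0.2, -1.9]
opening: 0.23
grip_force: 30.0
```

```bash
python3 - <<'E'
from h import *
s=state();print(s["t"],s["eef_pos"],s["tcp_rot"],s["ft_force"]);print(target([476.2,157.3,277.6],[np.pi,0,2.855],s).round(4))
E
```

```text
17.15 [476.14313396 156.03196996 385.8265153 ] [-3.14096320e+00 -1.15731770e-03  2.85488184e+00] [ 0.96153656 -0.21376327 -1.869508  ]
[ 1.200e-03  8.700e-03  7.215e-01 -1.000e-04 -2.000e-04 -0.000e+00]
```

Request:
arm_command --rows '[[[0.0012,0.0087,0.05,0,0,0,-1],[0.0012,0.0087,0.15,0,0,0,-1],[0.0012,0.0087,0.28,0,0,0,-1],[0.0012,0.0087,0.4,0,0,0,-1],[0.0012,0.0087,0.5,0,0,0,-1],[0.0012,0.0087,0.58,0,0,0,-1],[0.0012,0.0087,0.64,0,0,0,-1],[0.0012,0.0087,0.66,0,0,0,-1],[0.0012,0.0087,0.66,0,0,0,-1]]]'

```text
t: 17.9
eef_pos: [476.5, 157.3, 286.9]
tcp_rot: [-3.141, -0.001, 2.854]
ft_force: [0.8, 0.1, -1.6]
opening: 0.232
grip_force: 30.0
```

Request:
arm_command --rows '[[[0,0,0.03,0,0,0,-1],[0,0,0.05,0,0,0,-1],[0,0,0.06,0,0,0,-1],[0,0,0.06,0,0,0,-1],[0,0,0.06,0,0,0,-1]]]'

```text
t: 18.32
eef_pos: [476.4, 157.8, 278.8]
tcp_rot: [3.141, 0.0, 2.855]
ft_force: [0.4, -0.2, -2.2]
opening: 0.235
grip_force: 30.0
```

Request:
arm_command --rows '[[[0,-0.002,0.006,0,0,0,-1],[0,-0.002,0.01,0,0,0,-1],[0,-0.002,0.01,0,0,0,-1],[0,-0.002,0.01,0,0,0,-1]]]'

```text
t: 18.65
eef_pos: [476.3, 157.5, 277.6]
tcp_rot: [3.141, 0.001, 2.855]
ft_force: [-1.4, 0.1, 5.2]
opening: 0.231
grip_force: 30.0
```

Request:
arm_command --rows '[[[0,0,0,0,0,0,-0.45],[0,0,0,0,0,0,-0.3],[0,0,0,0,0,0,0],[0,0,0,0,0,0,0.2],[0,0,0,0,0,0,0.2],[0,0,-0.1,0,0,0,0.2],[0,0,-0.35,0,0,0,0.3],[0,0,-0.6,0,0,0,1],[0,0,-0.68,0,0,0,1],[0,0,-0.68,0,0,0,1]]]'

```text
t: 19.48
eef_pos: [476.4, 157.6, 382.2]
tcp_rot: [3.139, 0.005, 2.855]
ft_force: [-0.8, 0.2, -0.8]
opening: 0.801
grip_force: 0.0
```

```bash
python3 - <<'E'
from h import *
import pickle
s=state();p,d=read_camera("wrist");pickle.dump((s,p,d),open("w5.pkl","wb"))
print(s["t"],s["eef_pos"],s["tcp_rot"],s["opening"])
C=cam("wrist",s)
q,z=top(C,d,135,160,(476,157),30,145);print(len(q),np.median(z),q.mean(0),cv2.minAreaRect(q.astype(np.float32)))
P=cloud(C,d)
m=(np.abs(P[...,2]-65.5)<2.5)&(np.hypot(P[...,0]-476,P[...,1]-157)<24);print("collar",m.sum(),np.median(P[m][:,2]))
print(target([498.2-5.1,-75.4,275],[np.pi,0,np.pi+.077],s).round(4))
cv2.imwrite("pics/w5.png",cv2.resize(p[:,:,::-1],(800,600),interpolation=cv2.INTER_CUBIC))
E
```

```text
19.4833 [476.44017498 157.61107249 382.16984562] [3.13890194 0.00509523 2.85500813] 0.8011518748962219
927 145.27790415730985 [474.85462188 158.51486295] ((474.6306457519531, 158.58694458007812), (21.24681282043457, 23.615358352661133), 73.58872985839844)
collar 527 65.45214390517663
[-5.4200e-01 -1.4606e+00  7.1330e-01  3.0000e-04  9.0000e-04 -5.7900e-02]
```

View pics/w5.png

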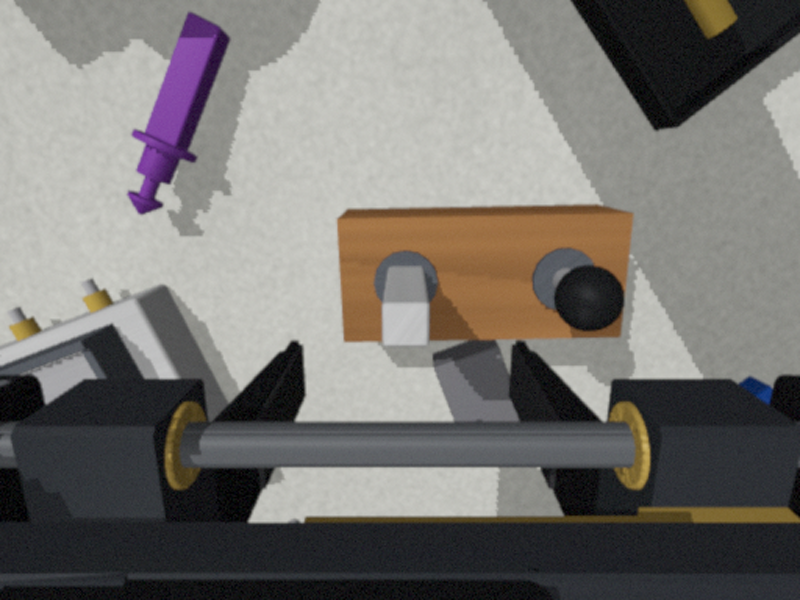

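The tool is back in its pocket, upright: handle top at (405,325) and z 145.3, collar at (406,278) and flat at z 65.5. Now back to the knob.

Request:
arm_command --rows '[[[-0.27,-0.5,0,0,0,0,1],[-0.542,-1,0,0,0,0,1],[-0.542,-1,0,0,0,0,1],[-0.542,-1,0,0,0,0,1],[-0.542,-1,0,0,0,0,1]]]'

```text
t: 19.95
eef_pos: [512.8, -14.3, 377.4]
tcp_rot: [-3.141, -0.001, 2.851]
ft_force: [0.0, 0.1, -0.2]
opening: 0.997
grip_force: 0.0
```

Request:
arm_command --rows '[[[0,-0.46,0,0,0,-0.0579,0.3],[0,-0.46,0,0,0,-0.0579,0.2],[0,-0.46,0,0,0,-0.0579,0.2],[0,-0.46,0,0,0,-0.0579,0.2],[0,-0.46,0,0,0,-0.0579,0.2],[0,-0.46,0,0,0,-0.0579,0.2]]]'

```text
t: 20.45
eef_pos: [492.5, -74.9, 378.3]
tcp_rot: [3.141, -0.001, -3.068]
ft_force: [-0.8, 0.5, 0.1]
opening: 0.64
grip_force: 0.0
```

```bash
python3 - <<'E'
from h import *
import pickle
s=state();print(s["t"],s["eef_pos"],s["tcp_rot"],s["opening"])
p,d=read_camera("wrist");C=cam("wrist",s)
q,z=top(C,d,105,112,(493.5,-75.4),25,108);print(len(q),q.mean(0),cv2.minAreaRect(q.astype(np.float32)))
print(target([493.7,-75.4,275],[np.pi,0,np.pi+.077],s).round(4))
E
```

```text
20.45 [492.46943524 -74.90367414 378.3313953 ] [ 3.14095089e+00 -1.12962329e-03 -3.06786924e+00] 0.6395835570152734
544 [493.21821867 -75.1798041 ] ((493.324462890625, -75.14930725097656), (19.01839828491211, 19.1983642578125), 4.281786918640137)
[-8.700e-03 -4.300e-03  6.889e-01  1.000e-04 -2.000e-04 -5.000e-04]
```

Request:
arm_command --rows '[[[-0.008,-0.003,0.1,0,0,0,0.1],[-0.008,-0.003,0.35,0,0,0,0],[-0.008,-0.003,0.55,0,0,0,0],[-0.008,-0.003,0.65,0,0,0,-0.2],[-0.008,-0.003,0.686,0,0,0,-0.3],[-0.008,-0.003,0.686,0,0,0,-1],[-0.008,-0.003,0.686,0,0,0,-1],[-0.008,-0.003,0.686,0,0,0,-1],[-0.008,-0.003,0.686,0,0,0,-1],[-0.008,-0.003,0.686,0,0,0,-1]]]'

```text
t: 21.33
eef_pos: [493.8, -75.7, 277.2]
tcp_rot: [-3.141, 0.002, -3.065]
ft_force: [1.2, 2.8, 4.2]
opening: 0.211
grip_force: 30.0
```

Request:
arm_command --rows '[[[0,0,0,0,0,0,-1],[0,0,0,0,0,0,-1],[0,0,0,0,0,0,-1]]]'

```text
t: 21.58
eef_pos: [493.8, -75.9, 277.2]
tcp_rot: [-3.141, 0.002, -3.065]
ft_force: [0.4, 2.1, 7.0]
opening: 0.21
grip_force: 30.0
```

Request:
arm_command --rows '[[[0,-0.02,0,0,0,0,-1],[0,-0.06,0,0,0,0,-1],[0,-0.12,0,0,0,0,-1],[0,-0.18,0,0,0,0,-1],[0,-0.24,0,0,0,0,-1],[0,-0.3,0,0,0,0,-1],[0,-0.36,0,0,0,0,-1],[0,-0.4,0,0,0,0,-1],[0,-0.43,0,0,0,0,-1],[0,-0.43,0,0,0,0,-1]]]'

```text
t: 22.42
eef_pos: [498.8, -141.1, 277.2]
tcp_rot: [-3.14, 0.002, -3.065]
ft_force: [-0.3, -3.0, 6.5]
opening: 0.21
grip_force: 30.0
```

Request:
arm_command --rows '[[[0,-0.015,0,0,0,0,-1],[0,-0.022,0,0,0,0,-1],[0,-0.027,0,0,0,0,-1],[0,-0.027,0,0,0,0,-1]]]'

```text
t: 22.75
eef_pos: [499.0, -144.4, 277.2]
tcp_rot: [-3.141, 0.002, -3.065]
ft_force: [0.1, 1.6, 7.6]
opening: 0.21
grip_force: 30.0
```

Request:
arm_command --rows '[[[0,-0.007,0,0,0,0,-1],[0,-0.014,0,0,0,0,-1],[0,-0.014,0,0,0,0,-1],[0,-0.014,0,0,0,0,-1]]]'

```text
t: 23.08
eef_pos: [499.1, -145.7, 277.2]
tcp_rot: [3.141, 0.001, -3.065]
ft_force: [1.0, 9.5, 8.8]
opening: 0.214
grip_force: 30.0
```

Request:
arm_command --rows '[[[0,-0.007,0,0,0,0,-1],[0,-0.007,0,0,0,0,-1],[0,-0.007,0,0,0,0,-1]]]'

```text
t: 23.33
eef_pos: [499.2, -146.1, 277.2]
tcp_rot: [3.14, 0.001, -3.065]
ft_force: [2.2, 16.1, 10.7]
opening: 0.211
grip_force: 30.0
```

The force rises firmly at the closed stop. I'll release, lift and verify.

Request:
arm_command --rows '[[[0,0.004,0,0,0,0,-1],[0,0.004,0,0,0,0,-0.45],[0,0.004,0,0,0,0,-0.3],[0,0.004,0,0,0,0,0],[0,0.004,0,0,0,0,0.2],[0,0.004,-0.1,0,0,0,0.3],[0,0.1,-0.35,0,0,0,1],[0,0.2,-0.6,0,0,0,1],[0,0.2,-0.65,0,0,0,1],[0,0.2,-0.65,0,0,0,1]]]'

```text
t: 24.17
eef_pos: [496.8, -117.2, 376.1]
tcp_rot: [-3.139, 0.004, -3.064]
ft_force: [-0.0, -0.4, 0.2]
opening: 0.782
grip_force: 0.0
```

Request:
arm_command --rows '[[[0,0,0,0,0,0,1],[0,0,0,0,0,0,1],[0,0,0,0,0,0,1],[0,0,0,0,0,0,1]]]'

```text
t: 24.5
eef_pos: [496.8, -117.8, 372.4]
tcp_rot: [3.141, -0.002, -3.065]
ft_force: [-0.2, -0.6, 0.3]
opening: 0.994
grip_force: 0.0
```

```bash
python3 - <<'E'
from h import *
s=state();print(s["t"],s["eef_pos"],s["ft_force"])
p,d=read_camera("wrist");C=cam("wrist",s)
q,z=top(C,d,105,112,(499,-145),25,108);print(len(q),q.mean(0),cv2.minAreaRect(q.astype(np.float32)))
cv2.imwrite("pics/w6.png",cv2.resize(p[:,:,::-1],(800,600),interpolation=cv2.INTER_CUBIC))
E
```

```text
24.5 [ 496.82167774 -117.8218622   372.40267963] [-0.18318514 -0.56824714  0.2882997 ]
597 [ 498.65806099 -144.97192446] ((498.6090393066406, -145.07589721679688), (20.28469467163086, 19.754091262817383), 4.436647415161133)
```

View pics/w6.png

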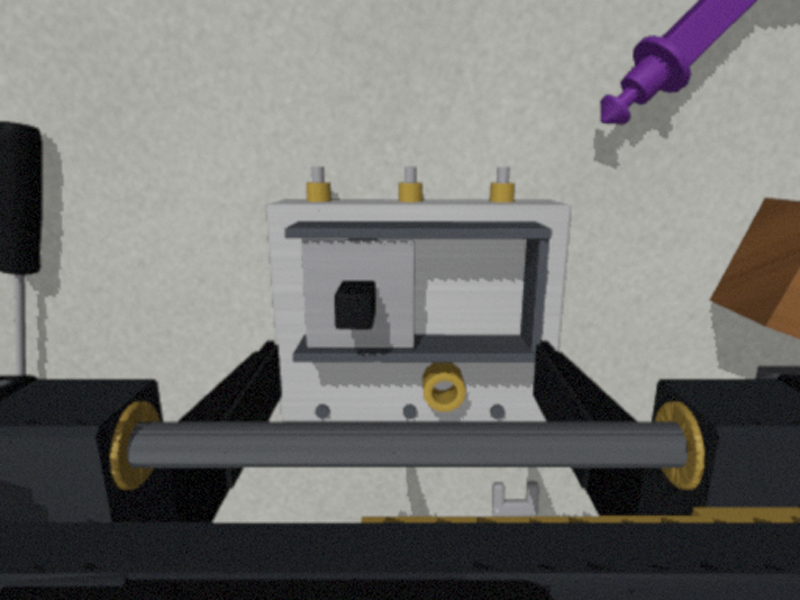

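The shutter is closed: its knob is at (355,305), measured (498.7,-145.0) against the bore at (499.2,-145.1). The coupling is undisturbed at (444,387), and the robot is clear.

```bash
python3 -c "
from cell import *
print(job_done())"
```

```text
the job is handed in; nothing more can be done
None
```

I handed the job in at about 24.5 s: I opened the shutter to its stop, ran the tool clockwise on the bore's edge for a full circle plus about 9°, pressing with roughly 3 N, put it back upright in its pocket, and closed the shutter. No verdict came back.

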